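# Seat the turned finial in its newel block

### The job

Fit the honey-coloured finial to the honey-coloured newel block: set its foot down crosswise over the slot so that it rests on the wood, then keep it pressed lightly there while you turn it in line with the slot, and let it drop fully home. Leave it upright and free, and leave the dark finial and the stack of sanding discs alone.

Things in the scene. Friction and masses are not known exactly. Their poses are not given: they have to be found in the camera images.
- finial_honey: Pale honey wood finial, loose, upright on the bench, 0.10-0.17 kg, 84 mm tall. Origin: centre of underside, z up. Foot: oblong 66 (along x) x 26 (y) x 20 mm high, its two ears seen from above beside the knob; half a turn fits the same. Above it a waist, then a round barrel 34 mm in diameter from 32 to 76 mm above the origin (grip there, about 54 mm up, from any side), then a small cap.
- finial_dark: Dark brown finial of the same shape and size, loose, standing upright on the bench; origin and axes as for the honey one. Not for this block: leave it standing where it is. Either finial may stand on the left or on the right.
- newel_block: Honey wood block 110 x 110 mm, fixed, on a 150 x 130 x 10 mm plywood base. Origin: centre of the base's underside, on the bench. Flat rigid top 60 mm above it; centred in the top a slot 76 mm long (along x), 40 wide (y), 20 deep, flat dark floor 40 mm above the origin. A foot within 10 degrees of the slot and 4 mm of its centre goes in; turned more than 15 degrees it rests on the top.
- disc_stack: Loose stack of dark round sanding discs, 125 mm across and 25 mm high, lying farther from the robot than the finials. Origin: centre of its underside. Leave it alone.
Not all that is in view belongs to the job. What is meant by the finial_dark is not purple or yellow, and is the smaller of those in its own colour.

How it is judged (in metres and radians):
On the way, in this order (a step that is already met when the one before it is completed fails the run):
1. the honey finial's foot rests on the block's top over the slot, crosswise to it (35 degrees or more out of line), within 20 mm of the middle (horizontal distance between finial_honey and newel_block below 0.02 m and z of finial_honey in the frame of newel_block between 0.053 and 0.068 m and contact force between finial_honey and newel_block above 0.3 N and angle between the x axis of finial_honey and the x axis of newel_block, either way round above 0.61 rad), for 0.1 s.
2. still pressed on the block's top while it turns: touching at some moment when it is 13 to 33 degrees out of line (horizontal distance between finial_honey and newel_block below 0.02 m and z of finial_honey in the frame of newel_block between 0.053 and 0.068 m and contact force between finial_honey and newel_block above 0.3 N and angle between the x axis of finial_honey and the x axis of newel_block, either way round between 0.22 and 0.58 rad).
3. the foot has dropped to the slot's floor (z of finial_honey in the frame of newel_block below 0.045 m and horizontal distance between finial_honey and newel_block below 0.012 m and angle between the x axis of finial_honey and the x axis of newel_block, either way round below 0.3 rad), for 0.1 s.
At the end, for the whole second after the job is handed in: The honey finial is at rest with its foot on the slot's floor (within 4 mm), centred within 12 mm, in line within 17 degrees, upright within 7 degrees. The dark finial stands (within 11 degrees) and it and the disc stack are within 30 mm of their starts (z of finial_honey in the frame of newel_block between 0.036 and 0.044 m and horizontal distance between finial_honey and newel_block below 0.012 m and angle between the x axis of finial_honey and the x axis of newel_block, either way round below 0.3 rad and angle between finial_honey's own z axis and vertical below 0.12 rad and linear speed of finial_honey below 0.02 m/s and distance of each of finial_dark, disc_stack from where it was at the start of the episode below 0.03 m and angle between finial_dark's own z axis and vertical below 0.2 rad); the robot touches nothing.
It fails at once if the finial is pressed on the block with more than 50 N (contact force between finial_honey and newel_block above 50 N).
It fails at once if the dark finial is moved by more than 30 mm or tipped by more than 17 degrees (distance of finial_dark from where it was at the start of the episode above 0.03 m or angle between finial_dark's own z axis and vertical above 0.3 rad).
It fails at once if the disc stack is moved by more than 30 mm (distance of disc_stack from where it was at the start of the episode above 0.03 m).
It also fails if it takes over 43 s, if anything falls off the work surface, if the arm or the gripper's body presses on something with over 40 N, if the wrist force passes 120 N, or if a joint passes its speed limit or range.

### The arm

A 7-joint arm with a two-finger parallel gripper is mounted at the origin on the work surface. World frame = base frame: x ahead of the robot, y to its left, z up, the work surface at z = 0. Lengths are in mm, angles in rad, forces in N, time in s.
With the tool pointing down it reaches from about 400 to 875 mm from the base axis. Payload 4.4 kg.
Tool frame: the origin (TCP) lies at the very end of the fingers, on their centre line; the grasp point (between the pads) lies 19 mm behind it; x points along the fingers, y is the direction in which the jaws open and shut, and the axes are right-handed (so a half turn about x gives the same grasp; the last joint's range is limited). The gripper opens to 85 mm and grips with 20 to 120 N. Pads are 22 mm wide; open, the fingers measure 114 mm over their backs; the gripper's body (76 mm by 85 mm) begins 54 mm behind the grasp point. The pads swing forward as they close: fully open they stand 13 mm farther back than shut.
Start: joints at [-1.307, 0.628, 0.038, 1.517, -0.027, 0.996, -0.02], TCP at [210.481, 614.992, 231.313] pointing down, gripper open.
Joint ranges: [-3.06, 3.06], [-0.37, 2.12], [-1.25, 1.32], [0.18, 2.47], [-1.1, 4.24], [0.23, 1.98], [-2.94, 2.94]. Speed limits (rad/s): [2.57, 2.57, 3.14, 3.14, 3.14, 3.14, 3.14].

### API

Orientations are given as [roll, pitch, yaw] about the fixed x, y, z axes, in that order (R = Rz(yaw) Ry(pitch) Rx(roll)).
In Python, from cell import readout, cams, order gives the robot as it stands. The module is installed in compiled form; this text tells all that it offers.
- The arm moves only by the shell command python3 -m creep 'ROWS'. ROWS is JSON, a list of rows, each a list of 3 entries, a list of its own where there are three numbers: the shift along the tool's x, y, z in units of 10 cm (1.0 is 10 cm), then the turn about the tool's x in units of pi/4 rad (1.0 is pi/4 rad), then the closure, from 0 (fully open) to 1 (shut). In form: [[[x, y, z], spin, gripper], ...]. A call has 1 to 20 rows; each row is the pose to reach, as a shift and turn from the pose commanded when the call began, along the tool's axes at that moment; what a row does not reach only later rows make up. A row lasts 1/10 s, in which the tool goes at most 50 mm and 8.59 degrees, less where a joint would pass 70% of its speed; a pose out of reach is approached as far as the arm can. A call with a number of a shift or a turn outside -1 to 1 is refused whole. A call with a gripper value outside its range is refused whole. The fingers move at their own pace and stop on an object; the grip force is fixed at half the most. Time passes only in rows, so rows that repeat a pose let the fingers close. It gives the time, the measured TCP pose, the force and the opening at its end, in the units of the state.
- readout.read_state(): the state, without advancing time (a new reading comes with each control period).
- cams.get_image(name): name is "scene" or "top"; returns the picture (420x560x3 uint8, blue, green, red); there is no depth.
- cams.get_calibration(name): a dict with "fx", "fy", "cx", "cy" (pixels), "distortion" ([k1, k2, p1, p2, k3] as OpenCV has them; the pictures are not rectified), "R" (3x3) and "t" (3): a world point X has camera coordinates R X + t. Camera axes: x right, y down, z forward; pixel columns grow to the right and rows downward; lengths in mm; the calibration is good to about 2 mm. A picture is of the moment at which its call begins. get_calibration takes no time and is no camera call.
- order.finish_job(): hands the job in, once; it reports no verdict.
The state is a dict: "clock": time; "qpos": joint angles; "qd": joint speeds; "tau": joint torques, N m; "eef_pos": TCP position; "tool_rot": TCP orientation; "force": force on the tool from outside, world axes, zero at the start; "torque": the same for the moment, N m; "width": finger opening in mm.
Only numpy, scipy, OpenCV 4.12 (cv2) and the standard library are available. Lean on these libraries where they do the work, as an engineer would, in place of code of your own. Each camera call takes 0.05 s, during which the arm holds its last target.

## Working session

There is one attempt and no reset: what is moved stays moved. The work goes in short steps, Python scripts to look and compute and a shell command to move; the robot and the scene stay as the last step left them, time stands still between calls to the robot, and variables do not carry over. Pictures are saved under pics/ and viewed, and the job is handed in when it is done.

```bash
mkdir -p pics; python3 - <<'E'
from cell import readout,cams
import cv2
for n in("scene","top"):
    cv2.imwrite(f"pics/{n}0.png",cams.get_image(n)); print(n,cams.get_calibration(n))
s=readout.read_state()
print({k:s[k] for k in("clock","eef_pos","tool_rot","force","width")})
E
```

```text
scene {'fx': 406.1334730605533, 'fy': 406.1334730605533, 'cx': 278.60422702298104, 'cy': 210.02149863445857, 'distortion': array([0.00964092, 0.        , 0.        , 0.        , 0.        ]), 'R': array([[-0.69013208,  0.7234397 ,  0.01878036],
       [ 0.47889897,  0.47599859, -0.73761855],
       [-0.54256197, -0.50006033, -0.67495643]]), 't': array([ 420.94886417, -215.33405594, 1253.18394392])}
top {'fx': 461.6161381647778, 'fy': 461.6161381647778, 'cx': 280.42380041896286, 'cy': 205.6516707014671, 'distortion': array([-0.06075278,  0.        ,  0.        ,  0.        ,  0.        ]), 'R': array([[ 0.032654  , -0.9994547 , -0.00490051],
       [-0.97912398, -0.03100478, -0.20088536],
       [ 0.20062388,  0.01135792, -0.9796025 ]]), 't': array([ -66.01134857,  513.19134759, 1081.08762609])}
{'clock': 0.1, 'eef_pos': array([210.29919426, 614.45232374, 230.49839406]), 'tool_rot': array([-1.55629674,  1.56909979, -1.88609263]), 'force': array([-1.47426223, -0.19036988,  0.52912345]), 'width': 85.47429369503696}
```

View pics/scene0.png

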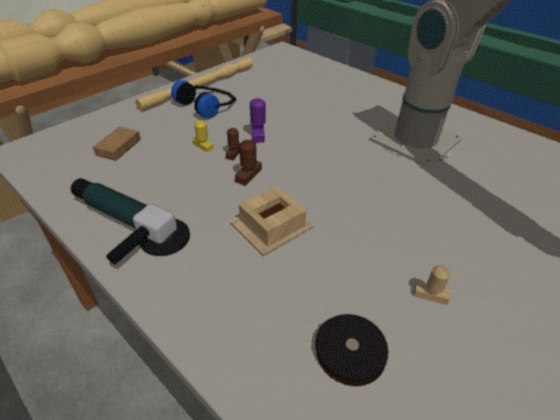

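View pics/top0.png

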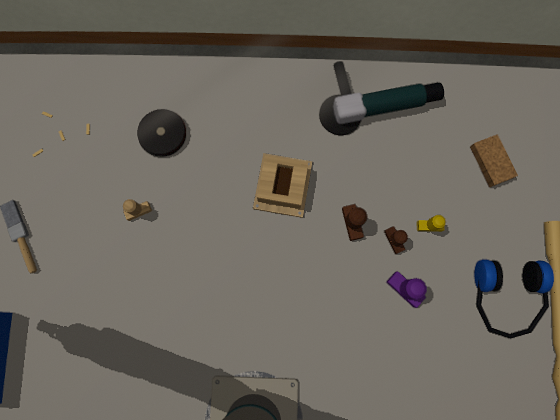

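The top view shows the honey finial at about (130,208), the block at (283,182), the discs at (162,132), and two brown finials at (355,220) and (397,240). The smaller brown one is the dark finial for this job. Next I'll zoom in to measure.

```bash
python3 - <<'E'
import cv2,numpy as np
t=cv2.imread("pics/top0.png");s=cv2.imread("pics/scene0.png")
def c(i,x,y,w,h):return cv2.resize(cv2.convertScaleAbs(i[y:y+h,x:x+w],alpha=1.6),(400,300),interpolation=cv2.INTER_CUBIC)
cv2.imwrite("pics/crop0.png",np.vstack([np.hstack([c(t,110,190,48,36),c(t,242,145,80,60)]),np.hstack([c(s,410,260,60,45),c(s,226,180,96,72)])]))
E
```

```text
(no output)
```

View pics/crop0.png

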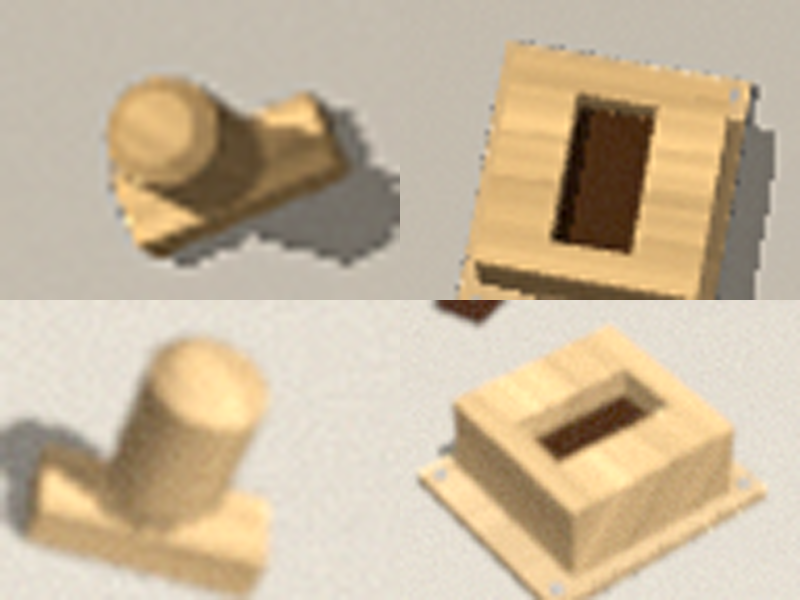

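```bash
cat > h.py <<'E'
import numpy as np,cv2
from cell import readout,cams
from scipy.optimize import least_squares
CAL={n:cams.get_calibration(n) for n in("scene","top")}
def proj(n,P):
    c=CAL[n];K=np.array([[c["fx"],0,c["cx"]],[0,c["fy"],c["cy"]],[0,0,1]])
    return cv2.projectPoints(np.asarray(P,float).reshape(-1,1,3),cv2.Rodrigues(c["R"])[0],c["t"],K,c["distortion"])[0][:,0]
def tf(p,L):
    L=np.asarray(L,float);c,s=np.cos(p[2]),np.sin(p[2])
    return np.c_[p[0]+c*L[:,0]-s*L[:,1],p[1]+s*L[:,0]+c*L[:,1],L[:,2]+(p[3] if len(p)>3 else 0)]
def box(a,b,z0,z1):return np.array([[i*a/2,j*b/2,z] for z in(z0,z1) for i,j in((-1,-1),(1,-1),(1,1),(-1,1))])
def circ(r,z):
    t=np.linspace(0,2*np.pi,40,endpoint=False);return np.c_[r*np.cos(t),r*np.sin(t),0*t+z]
# silhouette masks
S=4
def sil(n,p,parts,shape=(420,560)):
    m=np.zeros((shape[0]*S,shape[1]*S),np.uint8)
    for L in parts:
        h=cv2.convexHull(((proj(n,tf(p,L))+.5)*S-.5).astype(np.float32)).round().astype(int)
        cv2.fillPoly(m,[h],1)
    return m
FIN=[box(66,26,0,20),np.vstack([circ(17,32),circ(17,76)]),np.vstack([circ(12,20),circ(12,32)]),np.vstack([circ(14,76),circ(12,84)])]
BLK=[box(150,130,0,10),box(110,110,10,60)]
E
python3 - <<'E'
from h import *
ims={n:cv2.imread(f"pics/{n}0.png") for n in CAL}
# back-project for start
def bp(n,uv,z):
    c=CAL[n];K=np.array([[c["fx"],0,c["cx"]],[0,c["fy"],c["cy"]],[0,0,1]])
    d=cv2.undistortPoints(np.array([[uv]],float),K,c["distortion"])[0,0]
    r=c["R"].T@np.array([*d,1]);o=-c["R"].T@c["t"];return o+r*(z-o[2])/r[2]
print("cap",bp("top",(127.8,204.6),84),bp("scene",(410+205/6.667,260+75/6.667),80))
cs=lambda u,v:(242+(u+.5)/5-.5,145+(v+.5)/5-.5)
Q=[bp("top",cs(*q),60) for q in((182,93),(258,107),(233,255),(151,240))]
print(np.round(Q,1),np.mean(Q,0))
Q=np.array(Q);print("lens",[np.linalg.norm(Q[i]-Q[i-1]) for i in range(4)])
for i,j in((3,0),(2,1)):d=Q[j]-Q[i];print("slot yaw",np.degrees(np.arctan2(d[1],d[0])))
for n,q in(("smalldark",(400,236)),("bigdark",(358,216)),):print(n,bp("top",q,80))
print("disc",bp("top",(161,131),25))
cf=lambda u,v:(110+(u+.5)/8.333-.5,190+(v+.5)/8.333-.5)
a=bp("top",cf(135,242),20);b=bp("top",cf(346,160),20);d=a-b;print("foot edge",a,b,np.linalg.norm(d),np.degrees(np.arctan2(d[1],d[0])))
E
```

```text
cap [499.44127788 317.08198711  84.        ] [499.81135917 316.81329517  80.        ]
[[620.8 -40.   60. ]
 [614.8 -78.   60. ]
 [539.1 -67.8  60. ]
 [545.4 -27.4  60. ]] [580.01240495 -53.28719602  60.        ]
lens [np.float64(76.51224824314102), np.float64(38.41969792829463), np.float64(76.36162547021705), np.float64(40.87999509060019)]
slot yaw -9.52313636139853
slot yaw -7.678160473927985
smalldark [ 444.94586409 -335.17619161   80.        ]
bigdark [ 489.98354353 -235.43705131   80.        ]
disc [710.14891063 269.99430682  25.        ]
foot edge [475.73198182 341.26657117  20.        ] [503.14928517 278.64928353  20.        ] 68.35666196214191 113.64645611239428
```

```bash
cat > fit.py <<'E'
from h import *
from scipy.optimize import minimize
def wood(im):
    hsv=cv2.cvtColor(im,cv2.COLOR_BGR2HSV);return ((hsv[...,0]<28)&(hsv[...,1]>70)&(hsv[...,2]>35)).astype(np.uint8)
def fit(ims,p0,parts,pad=12,views=("top","scene")):
    M={}
    for n in views:
        uv=proj(n,np.vstack([tf(p0,L) for L in parts]));lo=(uv.min(0)-pad).astype(int);hi=(uv.max(0)+pad).astype(int)
        M[n]=(cv2.resize(wood(ims[n]),None,fx=S,fy=S,interpolation=cv2.INTER_NEAREST),slice(lo[1]*S,hi[1]*S),slice(lo[0]*S,hi[0]*S))
    def c(p):
        r=0
        for n,(m,a,b) in M.items():
            s=sil(n,p,parts)[a,b];w=m[a,b];r+=1-(s&w).sum()/(s|w).sum()
        return r
    p0=np.array(p0,float);d=np.eye(len(p0))*([6,6,.15]+[5]*(len(p0)-3))
    r=minimize(c,p0,method="Nelder-Mead",options=dict(initial_simplex=np.vstack([p0,p0+d]),xatol=.02,fatol=1e-4,maxiter=200))
    return r.x,r.fun
def overlay(ims,items,out,views=("top","scene"),z=6):
    tiles=[]
    for n in views:
        im=cv2.convertScaleAbs(ims[n],alpha=1.5)
        for p,parts in items:
            uv=proj(n,np.vstack([tf(p,L) for L in parts]));lo=(uv.min(0)-10).astype(int).clip(0);hi=(uv.max(0)+10).astype(int)
            t=cv2.resize(im[lo[1]:hi[1],lo[0]:hi[0]],None,fx=z,fy=z,interpolation=cv2.INTER_CUBIC)
            for L in parts:
                h=cv2.convexHull((((proj(n,tf(p,L))-lo)+.5)*z).astype(np.float32)).round().astype(int)
                cv2.polylines(t,[h],True,(0,0,255),1)
            tiles.append(cv2.resize(t,(390,290)))
    k=len(items);cv2.imwrite(out,np.vstack([np.hstack(tiles[i*k:(i+1)*k]) for i in range(len(views))]))
E
python3 - <<'E'
from fit import *
ims={n:cv2.imread(f"pics/{n}0.png") for n in CAL}
F=[499.5,317,np.radians(113.6)];B=[580,-53,np.radians(-8.6)]
for v in(("top","scene"),("top",),("scene",)):
    f,e=fit(ims,F,FIN,views=v);b,e2=fit(ims,B,BLK,views=v);print(v,f.round(1),np.degrees(f[2]),e,b.round(1),np.degrees(b[2]),e2)
    if len(v)==2:overlay(ims,[(f,FIN),(b,BLK)],"pics/ov0.png")
E
```

```text
('top', 'scene') [499.  316.9   2. ] 115.06592512561838 0.2044754130948424 [ 5.795e+02 -5.260e+01 -1.000e-01] -8.275183718872945 0.16016528737100233
('top',) [499.4 317.2   2. ] 115.06842754728957 0.07902097902097904 [ 5.801e+02 -5.220e+01 -1.000e-01] -7.98700172174804 0.05246202423621782
('scene',) [496.7 316.3   2.1] 120.36816094381784 0.12449672873678908 [ 5.769e+02 -5.420e+01 -1.000e-01] -7.7702968196085855 0.0992925146300987
```

View pics/ov0.png

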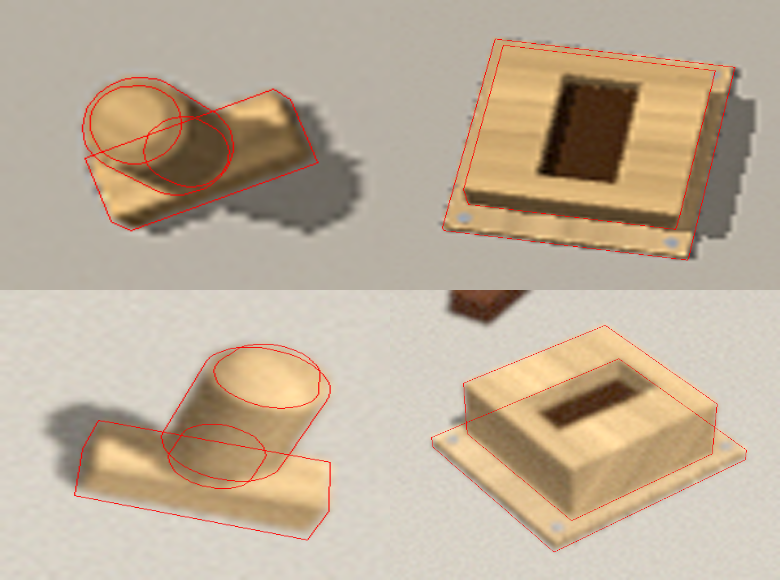

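```bash
cat >> h.py <<'E'
from scipy.spatial.transform import Rotation as Ro
def tool():
    s=readout.read_state();R=Ro.from_euler("xyz",s["tool_rot"]).as_matrix();return s,R
def go(target):
    s,R=tool();d=R.T@(np.array(target)-s["eef_pos"])/100
    print("t",s["clock"],"pos",s["eef_pos"].round(1),"F",np.round(s["force"],1),"w",round(s["width"],1),"q",np.round(s["qpos"],2));print("yaw of tool y",np.degrees(np.arctan2(R[1,1],R[0,1])),"x",R[:,0].round(3),"shift",d.round(3))
E
python3 -c "
from h import *
go([499,317,120])"
```

```text
t 0.1 pos [210.3 614.5 230.5] F [-1.5 -0.2  0.5] w 85.5 q [-1.31  0.63  0.04  1.52 -0.03  1.   -0.02]
yaw of tool y 71.10408593772566 x [-0.001 -0.002 -1.   ] shift [ 1.108 -1.877  3.695]
```

```bash
python3 -m creep '[[[0,-0.1,0.2],0.15,0],[[0,-0.3,0.5],0.33,0],[[0.1,-0.4,0.8],0.5,0],[[0.1,-0.5,1],0.67,0],[[0.1,-0.5,1],0.84,0],[[0.1,-0.5,1],1,0]]'; python3 -c "
from h import *
go([499,317,130])"
```

```text
clock: 0.7
eef_pos: [289.8, 534.2, 221.0]
tool_rot: [-0.704, 1.57, -1.827]
force: [0.2, -0.7, -0.2]
width: 85.5
t 0.7 pos [289.8 534.2 221. ] F [ 0.2 -0.7 -0.2] w 85.5 q [-1.28  0.59  0.26  1.66 -0.18  0.92 -0.51]
yaw of tool y 25.668864506672364 x [-0.    -0.001 -1.   ] shift [0.911 0.946 2.863]
```

```bash
python3 -m creep '[[[0.05,0.1,0.3],0,0],[[0.1,0.25,0.7],0,0],[[0.2,0.35,1],0,0]]'; python3 -m creep '[[[0.1,0.1,0.4],0,0],[[0.2,0.25,0.8],0,0],[[0.3,0.32,1],0,0]]';python3 -c "
from h import *
go([499,317,120])"
```

```text
clock: 1.0
eef_pos: [366.3, 459.3, 201.4]
tool_rot: [0.983, 1.569, -0.133]
force: [-0.1, 0.3, 0.4]
width: 84.9
clock: 1.3
eef_pos: [440.2, 381.1, 170.8]
tool_rot: [0.166, 1.568, -0.954]
force: [0.2, 1.1, -0.1]
width: 85.5
t 1.3 pos [440.2 381.1 170.8] F [ 0.2  1.1 -0.1] w 85.5 q [-0.91  0.61  0.23  1.78 -0.19  0.77 -0.14]
yaw of tool y 25.8309375136982 x [ 0.002 -0.002 -1.   ] shift [0.511 0.25  0.832]
```

```bash
python3 -m creep '[[[0.15,0.12,0.4],0,0],[[0.3,0.22,0.75],0,0],[[0.4,0.25,0.83],0,0],[[0.45,0.25,0.83],0,0],[[0.45,0.25,0.83],0,0]]';python3 -c "
from h import *
ims={n:cams.get_image(n) for n in CAL}
for n in CAL: cv2.imwrite(f'pics/{n}1.png',ims[n])
go([499,317,35])"; python3 -c "
import cv2,numpy as np
t=cv2.imread('pics/top1.png');s=cv2.imread('pics/scene1.png')
cv2.imwrite('pics/c1.png',np.hstack([cv2.resize(t[170:260,70:190],(400,300)),cv2.resize(s[200:320,360:520],(400,300))]))"
```

```text
clock: 1.8
eef_pos: [494.5, 322.6, 125.4]
tool_rot: [-2.013, 1.568, -3.127]
force: [-1.8, -0.2, -0.2]
width: 85.6
t 1.9 pos [494.7 323.7 126.5] F [0.1 0.2 0.1] w 85.5 q [-0.75  0.68  0.2   1.79 -0.2   0.69  0.01]
yaw of tool y 26.267692037296122 x [-0.001  0.001 -1.   ] shift [0.915 0.009 0.08 ]
```

View pics/c1.png

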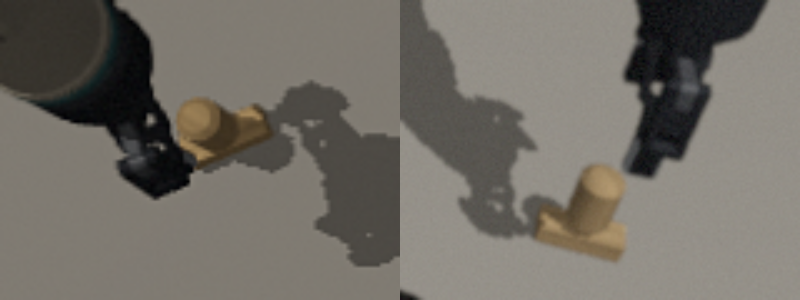

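```bash
python3 -c "
from h import *
a=np.radians(26.3);u=np.array([np.cos(a),np.sin(a),0])
c=np.array([494.7,323.7,126.5])
for n in CAL:print(n,proj(n,[c,c+57*u+[0,0,13],c-57*u+[0,0,13],[499,317,84]]).round(1))"
```

```text
scene [[453.  255.5]
 [455.6 274.6]
 [454.9 229.2]
 [441.7 269.7]]
top [[118.8 202.8]
 [108.4 179.7]
 [125.5 224. ]
 [127.8 204.8]]
```

```bash
python3 -c "
from h import *
a=np.radians(26.3);u=np.array([np.cos(a),np.sin(a),0]);w=np.array([-u[1],u[0],0])
c=np.array([494.7,323.7,126.5])
out=[]
for n,(x,y,w_,h) in dict(top=(80,160,80,75),scene=(400,210,96,90)).items():
  im=cv2.convertScaleAbs(cv2.imread(f'pics/{n}1.png'),alpha=2.2)[y:y+h,x:x+w_];k=400/w_
  im=cv2.resize(im,(400,375))
  P=[c]+[c+s*57*u+t*11*w+[0,0,13] for s in(1,-1) for t in(1,-1)]+[c+[0,0,100]]
  for i,q in enumerate(proj(n,P)):
    q=((q-[x,y]+.5)*k).astype(int);cv2.circle(im,tuple(map(int,q)),3,[(0,0,255),(0,255,0),(0,255,0),(255,0,0),(255,0,0),(0,255,255)][i],-1)
  out.append(im)
cv2.imwrite('pics/c1b.png',np.hstack(out))"
```

```text
(no output)
```

View pics/c1b.png

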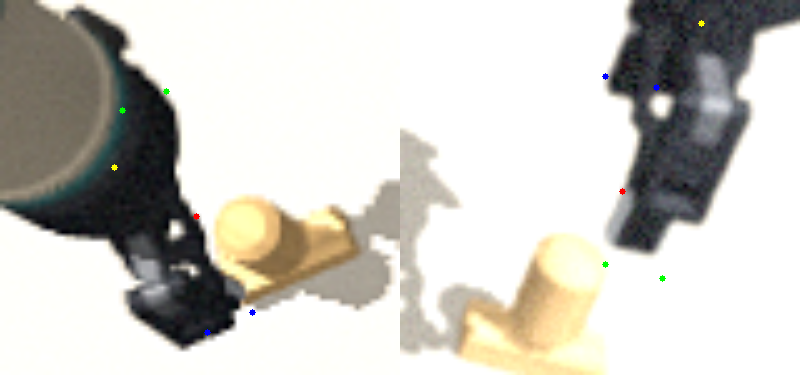

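The gripper sits about where expected. The jaws would close across the foot's narrow side, which risks tipping it, so I'll turn them to line up with its long axis (yaw about -65°).

```bash
python3 -m creep '[[[0,0,0.08],0.15,0],[[0,0,0.08],0.33,0],[[0,0,0.08],0.5,0],[[0,0,0.08],0.67,0],[[0,0,0.08],0.84,0],[[0,0,0.08],1,0],[[0,0,0.08],1,0]]'; python3 -m creep '[[[0,0,0],0.15,0],[[0,0,0],0.33,0],[[0,0,0],0.5,0],[[0,0,0],0.67,0],[[0,0,0],0.84,0],[[0,0,0],1,0],[[0,0,0],1,0]]'; python3 -c "
from h import *
ims={n:cams.get_image(n) for n in CAL}
for n in CAL: cv2.imwrite(f'pics/{n}2.png',ims[n])
go([499,317,35])
a=np.radians(-64);u=np.array([np.cos(a),np.sin(a),0]);w=np.array([-u[1],u[0],0])
c=readout.read_state()['eef_pos']
out=[]
for n,(x,y,w_,h) in dict(top=(80,160,80,75),scene=(400,210,96,90)).items():
  im=cv2.convertScaleAbs(cv2.imread(f'pics/{n}2.png'),alpha=2.2)[y:y+h,x:x+w_];k=400/w_
  im=cv2.resize(im,(400,375))
  P=[c]+[c+s*42*u+t*11*w+[0,0,13] for s in(1,-1) for t in(1,-1)]+[c+[0,0,100]]
  for i,q in enumerate(proj(n,P)):
    q=((q-[x,y]+.5)*k).astype(int);cv2.circle(im,tuple(map(int,q)),3,[(0,0,255),(0,255,0),(0,255,0),(255,0,0),(255,0,0),(0,255,255)][i],-1)
  out.append(im)
cv2.imwrite('pics/c2b.png',np.hstack(out))"
```

```text
clock: 2.6
eef_pos: [498.6, 316.5, 126.8]
tool_rot: [3.009, 1.57, 1.111]
force: [0.6, -0.1, 0.1]
width: 85.3
clock: 3.3
eef_pos: [498.9, 315.7, 126.4]
tool_rot: [-1.517, 1.57, 2.085]
force: [0.1, 0.0, -0.1]
width: 85.6
t 3.4 pos [499.1 315.3 126.4] F [-0.2  0.2  0.5] w 85.6 q [-0.99  0.77  0.64  1.8  -0.62  0.79 -1.15]
yaw of tool y -63.554222107737175 x [-0.  0. -1.] shift [ 0.914 -0.015 -0.006]
```

View pics/c2b.png

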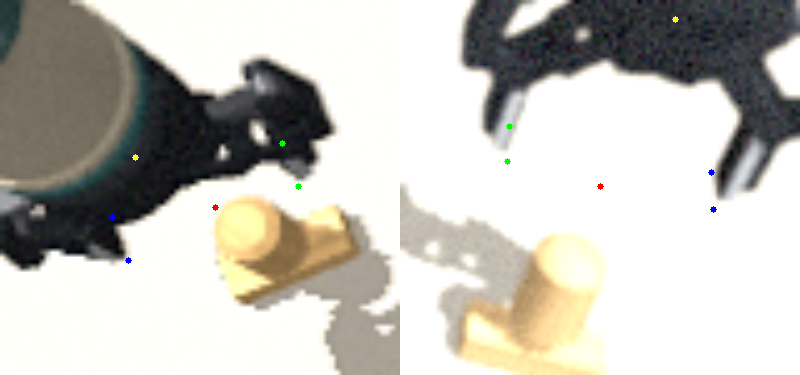

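The pads line up with the projected tool frame in both views. Now I'll descend.

```bash
python3 -m creep '[[[0.2,-0.01,0],0,0],[[0.4,-0.01,0],0,0],[[0.6,-0.01,0],0,0],[[0.75,-0.01,0],0,0],[[0.87,-0.01,0],0,0],[[0.91,-0.01,0],0,0],[[0.91,-0.01,0],0,0]]'; python3 -c "
from h import *
ims={n:cams.get_image(n) for n in CAL}
for n in CAL: cv2.imwrite(f'pics/{n}3.png',ims[n])
go([499,317,35])
out=[cv2.resize(cv2.convertScaleAbs(ims[n],alpha=2.2)[y:y+h,x:x+w_],(400,375)) for n,(x,y,w_,h) in dict(top=(80,160,80,75),scene=(400,210,96,90)).items()]
cv2.imwrite('pics/c3.png',np.hstack(out))"
```

```text
clock: 4.1
eef_pos: [499.1, 315.2, 35.0]
tool_rot: [-0.134, 1.57, -2.819]
force: [-0.7, 0.0, -0.7]
width: 85.5
t 4.2 pos [499.7 315.5  35.9] F [ 0.8 -0.3  0.6] w 85.5 q [-0.93  0.89  0.52  1.84 -0.73  0.62 -1.06]
yaw of tool y -63.88130676099579 x [ 0.001  0.    -1.   ] shift [ 0.009 -0.017 -0.001]
```

View pics/c3.png

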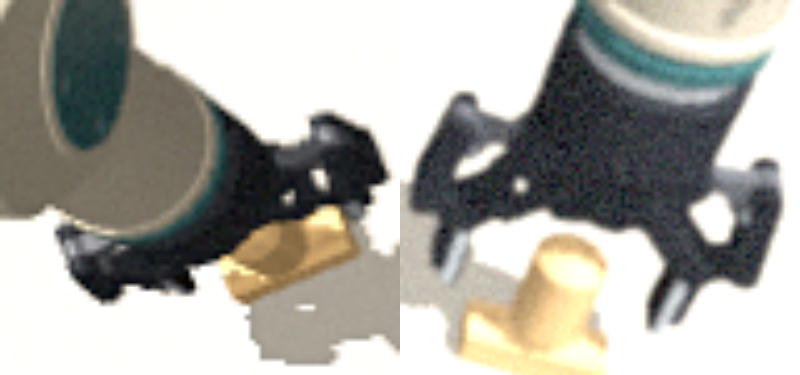

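```bash
python3 -m creep '[[[0,0,0],0,0.2],[[0,0,0],0,0.3],[[0,0,0],0,0.4],[[0,0,0],0,0.45],[[0,0,0],0,0.5],[[0,0,0],0,0.55],[[0,0,0],0,0.6],[[0,0,0],0,1],[[0,0,0],0,1],[[0,0,0],0,1],[[0,0,0],0,1],[[0,0,0],0,1]]'; python3 -c "
from h import *
ims={n:cams.get_image(n) for n in CAL}
for n in CAL: cv2.imwrite(f'pics/{n}4.png',ims[n])
go([499,317,35])
out=[cv2.resize(cv2.convertScaleAbs(ims[n],alpha=2.2)[y:y+h,x:x+w_],(400,375)) for n,(x,y,w_,h) in dict(top=(80,160,80,75),scene=(400,210,96,90)).items()]
cv2.imwrite('pics/c4.png',np.hstack(out))"
```

```text
clock: 5.4
eef_pos: [499.0, 316.0, 35.6]
tool_rot: [-1.964, 1.57, 1.633]
force: [-2.0, 2.5, 5.7]
width: 32.7
t 5.5 pos [499.  316.   35.6] F [-0.9  2.3  5.5] w 32.8 q [-0.93  0.89  0.52  1.84 -0.73  0.62 -1.06]
yaw of tool y -63.87843743641256 x [-0.     0.001 -1.   ] shift [ 0.006 -0.009 -0.004]
```

View pics/c4.png

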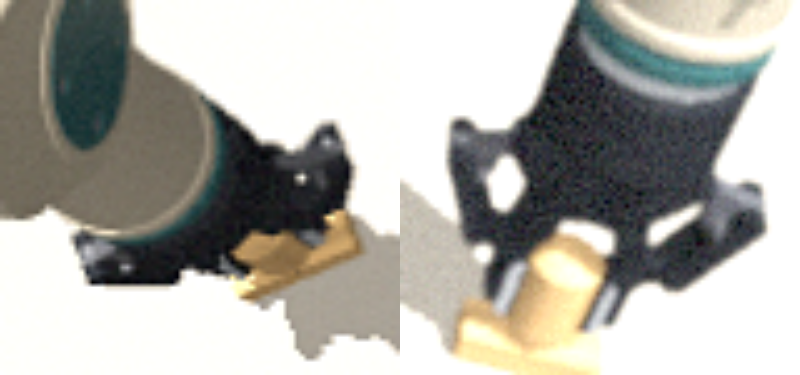

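Gripped: width 32.8 mm on the 34 mm barrel, with the finial upright. Now I'll lift it.

```bash
python3 -m creep '[[[-0.1,0,0],0,1],[[-0.3,0,0],0,1],[[-0.5,0,0],0,1],[[-0.7,0,0],0,1],[[-0.85,0,0],0,1],[[-0.9,0,0],0,1],[[-0.9,0,0],0,1]]'; python3 -c "
from h import *
go([579.5,-52.7,140])"
```

```text
clock: 6.2
eef_pos: [499.4, 315.3, 125.8]
tool_rot: [3.049, 1.57, 0.363]
force: [-0.9, 0.7, -1.4]
width: 32.5
t 6.2 pos [499.4 315.3 125.8] F [-0.9  0.7 -1.4] w 32.5 q [-0.99  0.77  0.64  1.8  -0.62  0.79 -1.15]
yaw of tool y -63.90359432842958 x [ 0.001  0.    -1.   ] shift [-0.143  3.657  0.899]
```

```bash
python3 -m creep '[[[0,0.2,0.05],0,1],[[0,0.6,0.15],0,1],[[-0.05,1,0.25],0,1]]'; python3 -m creep '[[[0,0.4,0.1],0,1],[[0,0.7,0.18],0,1],[[-0.05,1,0.25],0,1]]';python3 -m creep '[[[0,0.4,0.1],0,1],[[0,0.7,0.18],0,1],[[-0.05,0.9,0.22],0,1],[[-0.05,0.9,0.22],0,1]]'; python3 -c "
from h import *
go([579.5,-52.7,140])"
```

```text
clock: 6.5
eef_pos: [519.4, 213.9, 128.6]
tool_rot: [0.001, 1.568, -2.682]
force: [-0.3, -1.4, -0.5]
width: 32.3
clock: 6.8
eef_pos: [541.1, 111.8, 133.9]
tool_rot: [-0.183, 1.567, -2.87]
force: [-0.6, 0.3, -0.7]
width: 32.6
clock: 7.2
eef_pos: [562.5, 18.6, 140.2]
tool_rot: [1.349, 1.568, -1.343]
force: [-0.2, -0.0, -2.0]
width: 32.7
t 7.2 pos [562.5  18.6 140.2] F [-0.2 -0.  -2. ] w 32.7 q [-0.46  0.7   0.61  1.86 -0.56  0.75 -0.66]
yaw of tool y -64.24476429961884 x [ 0.001 -0.003 -1.   ] shift [0.004 0.716 0.156]
```

```bash
python3 -m creep '[[[0,0.3,0.06],0,1],[[0,0.6,0.12],0,1],[[0,0.72,0.16],0,1],[[0,0.72,0.16],0,1],[[0,0.72,0.16],0,1]]'; python3 -c "
from h import *
ims={n:cams.get_image(n) for n in CAL}
for n in CAL: cv2.imwrite(f'pics/{n}5.png',ims[n])
go([579.5,-52.7,110])
out=[cv2.resize(cv2.convertScaleAbs(ims[n],alpha=2.)[y:y+h,x:x+w_],(400,375)) for n,(x,y,w_,h) in dict(top=(230,130,96,90),scene=(225,170,96,90)).items()]
cv2.imwrite('pics/c5.png',np.hstack(out))"
```

```text
clock: 7.7
eef_pos: [578.6, -46.3, 139.5]
tool_rot: [-1.248, 1.568, 2.351]
force: [-0.1, 0.5, -1.1]
width: 32.8
t 7.8 pos [578.9 -45.8 139.7] F [-0.1  0.3 -1.8] w 32.7 q [-0.33  0.72  0.59  1.81 -0.55  0.78 -0.56]
yaw of tool y -63.74596265920022 x [-0.001  0.002 -1.   ] shift [0.297 0.065 0.025]
```

View pics/c5.png

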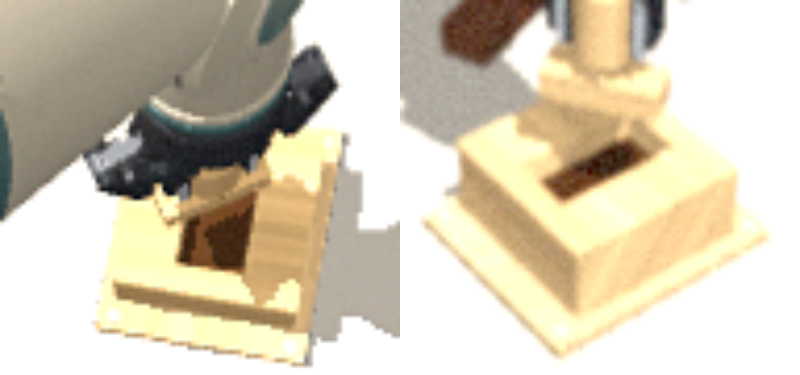

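```bash
python3 -m creep '[[[0.1,0.06,0.02],0,1],[[0.2,0.07,0.02],0,1],[[0.25,0.07,0.02],0,1],[[0.25,0.07,0.02],0,1]]';python3 -c "
from fit import *
ims={n:cams.get_image(n) for n in CAL}
for n in CAL: cv2.imwrite(f'pics/{n}6.png',ims[n])
go([579.5,-52.7,96])
s,_=tool();c=s['eef_pos']
p=[c[0],c[1],np.radians(115),c[2]-35.6]
overlay(ims,[(p,FIN),([579.5,-52.7,np.radians(-8.3)],BLK)],'pics/c6.png')"
```

```text
clock: 8.2
eef_pos: [579.7, -55.3, 113.9]
tool_rot: [-0.621, 1.568, 2.976]
force: [-0.5, 0.1, -1.6]
width: 32.7
t 8.3 pos [580.5 -55.6 115. ] F [-0.8 -0.1 -0.9] w 32.4 q [-0.3   0.76  0.56  1.82 -0.58  0.73 -0.53]
yaw of tool y -63.89839795193394 x [-0.001  0.    -1.   ] shift [ 0.19  -0.03  -0.003]
```

View pics/c6.png

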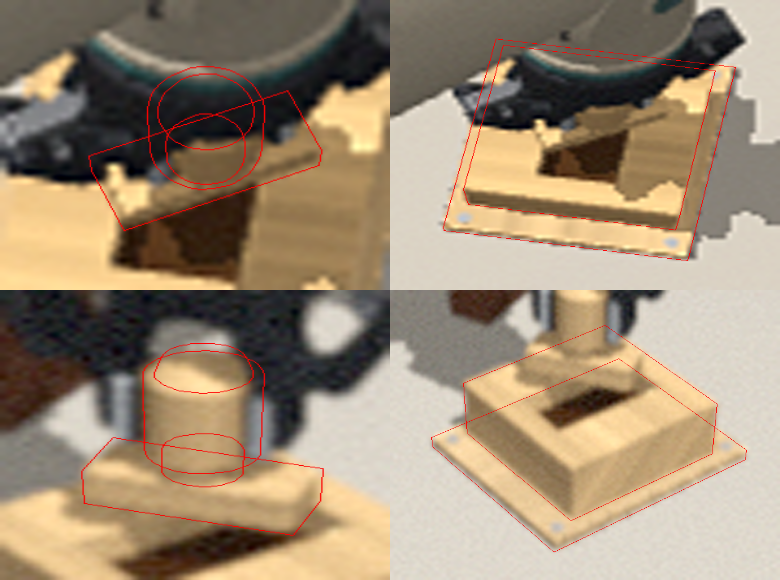

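The held finial matches its predicted outline in both views, crosswise by about 57°. Its foot is about 19 mm above the block top. I'll descend gently.

```bash
python3 -m creep '[[[0.05,-0.03,0],0,1],[[0.1,-0.03,0],0,1],[[0.14,-0.03,0],0,1],[[0.15,-0.03,0],0,1],[[0.15,-0.03,0],0,1]]';python3 -m creep '[[[0.01,0,0],0,1],[[0.02,0,0],0,1],[[0.02,0,0],0,1]]';python3 -m creep '[[[0.01,0,0],0,1],[[0.02,0,0],0,1],[[0.02,0,0],0,1]]'
```

```text
clock: 8.8
eef_pos: [579.2, -53.0, 100.1]
tool_rot: [-0.465, 1.57, 3.132]
force: [-0.5, -0.8, -0.8]
width: 33.0
clock: 9.1
eef_pos: [579.3, -52.9, 98.3]
tool_rot: [-1.413, 1.571, 2.184]
force: [-0.3, -0.3, -1.1]
width: 32.4
clock: 9.4
eef_pos: [579.2, -52.9, 96.1]
tool_rot: [-0.577, 1.57, 3.02]
force: [1.2, 0.2, -1.3]
width: 32.7
```

```bash
python3 -m creep '[[[0.01,0,0],0,1],[[0.01,0,0],0,1]]';python3 -m creep '[[[0.01,0,0],0,1],[[0.01,0,0],0,1]]'
```

```text
clock: 9.6
eef_pos: [579.4, -52.9, 95.6]
tool_rot: [-2.877, 1.57, 0.72]
force: [-1.1, 0.3, 2.4]
width: 32.5
clock: 9.8
eef_pos: [579.5, -52.9, 95.6]
tool_rot: [-2.801, 1.57, 0.796]
force: [-2.9, 0.5, 10.5]
width: 32.6
```

Contact at TCP z = 95.6, as expected, pressing with about 10 N. I'll turn it part way now.

```bash
python3 -m creep '[[[0,0,0],-0.1,1],[[0,0,0],-0.2,1],[[0,0,0],-0.3,1],[[0,0,0],-0.4,1],[[0,0,0],-0.5,1],[[0,0,0],-0.6,1],[[0,0,0],-0.7,1],[[0,0,0],-0.7,1]]';python3 -c "
from fit import *
ims={n:cams.get_image(n) for n in CAL}
for n in CAL: cv2.imwrite(f'pics/{n}7.png',ims[n])
go([579.5,-52.7,96])
s,_=tool();c=s['eef_pos']
p=[c[0],c[1],np.radians(147),c[2]-35.6]
overlay(ims,[(p,FIN),([579.5,-52.7,np.radians(-8.3)],BLK)],'pics/c7.png')"
```

```text
clock: 10.6
eef_pos: [580.5, -53.5, 95.5]
tool_rot: [2.065, 1.568, -0.07]
force: [-1.3, 0.2, 6.9]
width: 32.7
t 10.7 pos [580.5 -53.5  95.5] F [-0.8 -0.6  6.9] w 32.8 q [-0.2   0.75  0.39  1.84 -0.44  0.64 -0.11]
yaw of tool y -32.38904406286018 x [ 0.003 -0.    -1.   ] shift [-0.005 -0.013 -0.002]
```

View pics/c7.png

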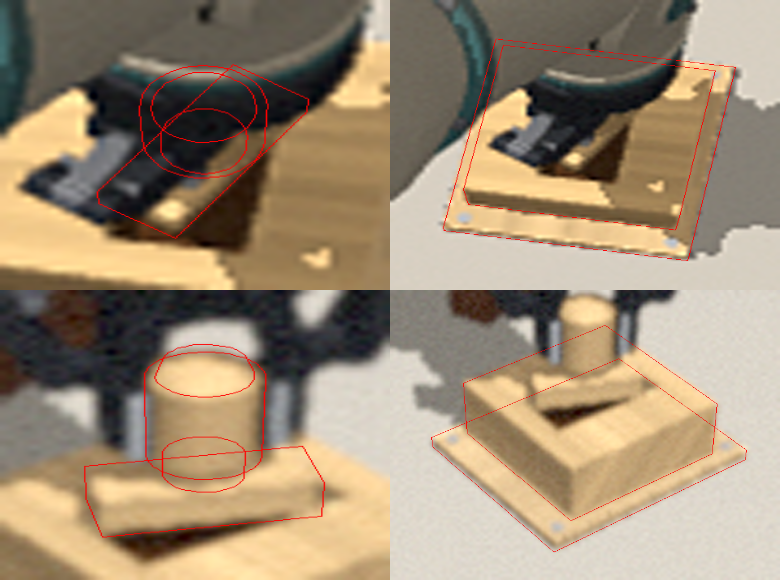

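The foot turned with the tool and is now about 24° out of line, still pressed. I'll turn it the rest of the way.

```bash
python3 -m creep '[[[0,0,0],-0.07,1],[[0,0,0],-0.14,1],[[0,0,0],-0.14,1]]';python3 -m creep '[[[0,0,0],-0.1,1],[[0,0,0],-0.2,1],[[0,0,0],-0.3,1],[[0,0,0],-0.4,1],[[0,0,0],-0.4,1],[[0,0,0],-0.4,1]]';python3 -c "
from fit import *
ims={n:cams.get_image(n) for n in CAL}
for n in CAL: cv2.imwrite(f'pics/{n}8.png',ims[n])
go([579.5,-52.7,76])
s,_=tool();c=s['eef_pos']
p=[c[0],c[1],np.radians(171.7),c[2]-35.6]
overlay(ims,[(p,FIN),([579.5,-52.7,np.radians(-8.3)],BLK)],'pics/c8.png')"
```

```text
clock: 11.0
eef_pos: [579.7, -54.1, 95.4]
tool_rot: [1.512, 1.569, -0.514]
force: [-1.0, -0.4, 7.9]
width: 32.3
clock: 11.6
eef_pos: [579.3, -52.9, 94.2]
tool_rot: [-2.444, 1.571, 2.125]
force: [0.3, 0.6, -2.1]
width: 32.8
t 11.7 pos [579.3 -52.9  94.1] F [0.5 0.1 0. ] w 32.5 q [-0.13  0.73  0.27  1.83 -0.31  0.62  0.19]
yaw of tool y -8.166364122311268 x [-0. -0. -1.] shift [ 0.181  0.002 -0.002]
```

View pics/c8.png

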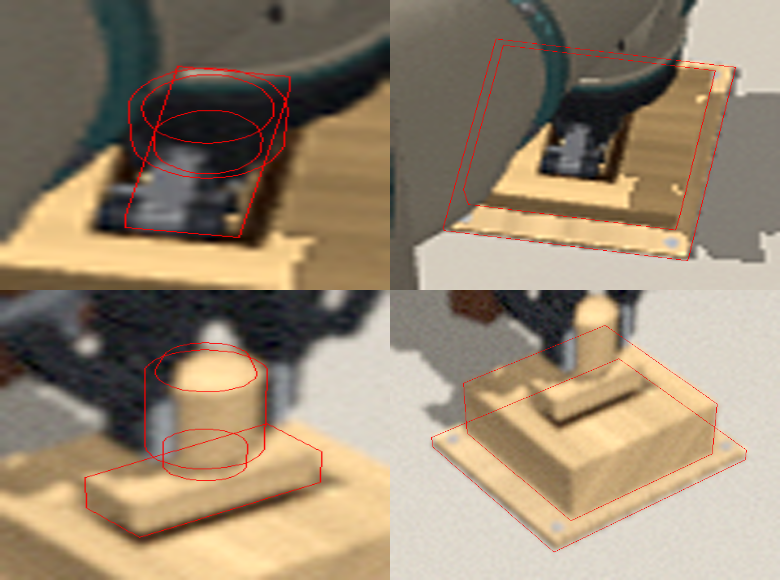

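The contact force has vanished and the foot has started into the slot, in line with it. I'll lower it.

```bash
python3 -m creep '[[[0.02,0,0],0,1],[[0.04,0,0],0,1],[[0.06,0,0],0,1],[[0.06,0,0],0,1]]';python3 -m creep '[[[0.03,0,0],0,1],[[0.06,0,0],0,1],[[0.08,0,0],0,1],[[0.1,0,0],0,1],[[0.1,0,0],0,1],[[0.1,0,0],0,1]]'
```

```text
clock: 12.1
eef_pos: [579.0, -52.8, 87.8]
tool_rot: [-1.49, 1.57, 3.081]
force: [0.5, -1.1, -1.2]
width: 32.6
clock: 12.7
eef_pos: [579.3, -52.9, 78.3]
tool_rot: [-1.685, 1.571, 2.886]
force: [-0.1, -0.3, -0.2]
width: 32.8
```

```bash
python3 -m creep '[[[0.01,0,0],0,1],[[0.02,0,0],0,1],[[0.02,0,0],0,1]]';python3 -m creep '[[[0.007,0,0],0,1],[[0.007,0,0],0,1]]'
```

```text
clock: 13.0
eef_pos: [579.3, -52.9, 76.2]
tool_rot: [-1.862, 1.571, 2.709]
force: [0.5, -0.3, -1.1]
width: 32.2
clock: 13.2
eef_pos: [579.4, -52.9, 75.7]
tool_rot: [1.859, 1.571, 0.147]
force: [0.3, 0.8, 0.1]
width: 32.2
```

It's on the floor (TCP z 75.7 against 75.6 expected). I'll release and retreat.

```bash
python3 -m creep '[[[0,0,0],0,0.6],[[0,0,0],0,0.55],[[0,0,0],0,0.5],[[0,0,0],0,0.4],[[0,0,0],0,0.2],[[0,0,0],0,0],[[0,0,0],0,0],[[0,0,0],0,0]]' && python3 -m creep '[[[-0.1,0,0],0,0],[[-0.25,0,0],0,0],[[-0.5,0,0],0,0],[[-0.8,0,0],0,0],[[-1,0,0],0,0],[[-1,0,0],0,0]]'; python3 -m creep '[[[0,0,-0.3],0,0],[[0,0,-0.7],0,0],[[0,0,-1],0,0],[[0,0,-1],0,0]]'; python3 -c "
from h import *
go([0,0,0])"
```

```text
clock: 14.0
eef_pos: [579.4, -52.9, 75.6]
tool_rot: [2.21, 1.571, 0.498]
force: [0.5, 0.6, -0.7]
width: 85.3
clock: 14.6
eef_pos: [581.5, -53.4, 179.3]
tool_rot: [1.651, 1.564, -0.061]
force: [0.7, 0.1, -0.8]
width: 85.0
clock: 15.0
eef_pos: [593.2, 52.9, 174.7]
tool_rot: [-2.695, 1.567, 1.884]
force: [-1.2, 0.3, 0.2]
width: 85.3
t 15.0 pos [593.2  52.9 174.7] F [-1.2  0.3  0.2] w 85.3 q [-0.34  0.64  0.33  1.74 -0.28  0.81 -0.01]
yaw of tool y -7.629313097417929 x [-0.001  0.004 -1.   ] shift [ 1.752 -5.806  1.318]
```

```bash
python3 -m creep '[[[0,0,-0.4],0,0],[[0,0,-0.8],0,0],[[0,0,-1],0,0],[[0,0,-1],0,0],[[0,0,-1],0,0]]'; python3 -c "
from fit import *
ims={n:cams.get_image(n) for n in CAL}
for n in CAL: cv2.imwrite(f'pics/{n}9.png',ims[n])
B=[579.5,-52.7,np.radians(-8.3)]
overlay(ims,[(B[:2]+[np.radians(171.7),40],FIN),(B,BLK)],'pics/c9.png')
cv2.imwrite('pics/f9.png',cv2.convertScaleAbs(ims['top'],alpha=1.5))"
```

```text
clock: 15.5
eef_pos: [607.0, 143.8, 175.1]
tool_rot: [-0.462, 1.569, -2.175]
force: [-0.2, -1.2, 0.4]
width: 85.3
```

View pics/c9.png

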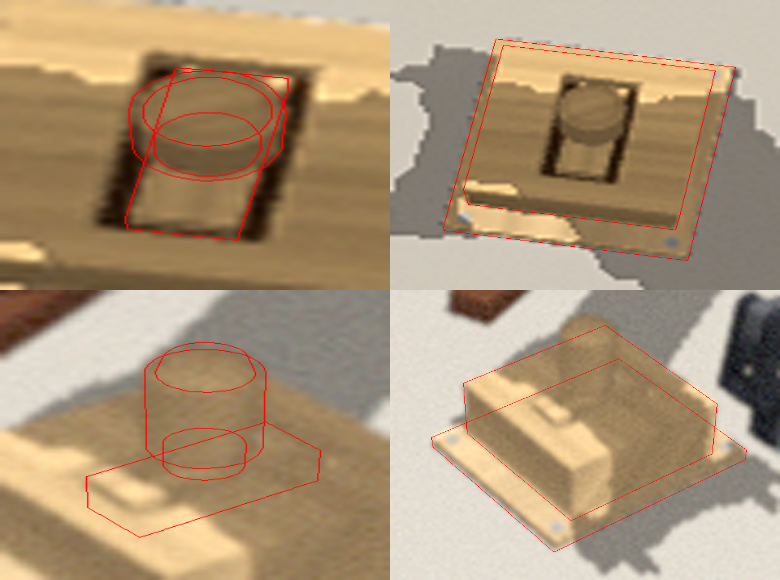

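View pics/f9.png

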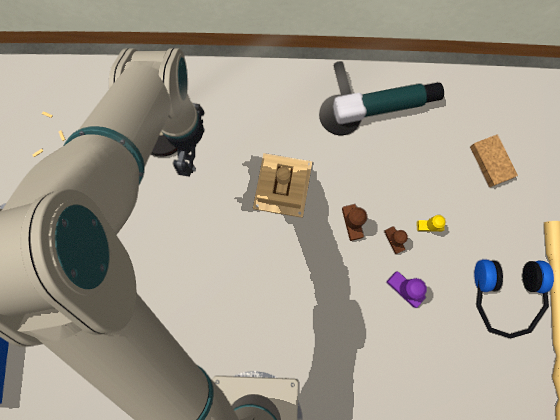

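The finial sits in the slot, upright and in line, at (283,180) in the top view. The dark finials at (355,220) and (397,240) haven't moved. The gripper is clear, so I'm handing in.

```bash
python3 -c "
from cell import order
print(order.finish_job())"
```

```text
the job is handed in; nothing more can be done
None
```

The honey finial is fitted in the honey newel block, standing upright and free, and the job is handed in. No verdict is reported.

- **Placing:** I gripped the finial by its barrel and set it down about 57° out of line with the slot, pressing with about 10 N.
- **Turning:** I kept 7–8 N on it while turning, down to about 18° out of line. The contact force then vanished as the foot entered the slot.
- **Seating:** I lowered it to the floor, released it and backed off. The last tool height before release was 75.7 mm, against 75.6 mm expected with the foot on the floor.

In the last pictures the finial matched the predicted seated outline: on the slot's centre within a few mm, in line and upright. The dark finials were where they started, and the clock stood at about 15.6 s.

- **Disc stack:** the arm hid it in the last top picture and I didn't look at it in the scene view, so I didn't confirm its final position. The gripper stayed well away from it.
- **Position offset:** the scene camera alone put both the finial and the block about 3 mm off the top camera. The offset was nearly the same for both, so it did not affect the fit.
- **Angle estimate:** the finial's starting angle differed by about 5° between the two cameras. I used the top camera's value.

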